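Hold the fitting stopper over a flask being purged

TASK

Start the gas purge by swinging the small valve's lever on the purge stand fully open, in line with its tube. Then pick from the white tile the one rubber stopper that fits the open flask's neck (its narrow end goes into the mouth, its wide end does not), carry it over the bottles and finish while still holding it, narrow end down, upright and centred about a centimetre above the mouth, so that the gas can sweep out the air before it is closed. Neither robot nor stopper may touch the glass flask, and the other stoppers and the things standing about stay where they are.

Things in the scene. Friction and masses are not known exactly. Their poses are not given: they have to be found in the camera images.
- purge_stand: fixed aluminium base plate (its x -50 to 85, y -70 to 175 mm; top 10 mm above the bench) with the glass flask, a steel ball valve on a post 130 mm along +y, and behind it (+x) a grey gas cylinder, 126 mm high. Origin: on the bench under the flask's axis; z up, +y along the steel tube (105 to 120 mm high) from flask to valve; beyond the valve the tube turns back at y = 181 mm
- flask: clear conical filter flask with a side arm towards the valve, held on the stand by a rubber collar; 92 mm wide at the foot, neck 38 mm outside, rim 43 mm outside, bore of the mouth 30 mm. Origin: centre of its underside, 10 mm above the bench; z up along the neck
- flask_mouth (a point): centre of the flask's open mouth in the plane of the rim, about 166 mm above the bench; z up along the neck
- valve_lever (a joint): lever angle about its upright pivot, rad: 0 = shut, lever across the tube, pointing to the stand's -x (towards the robot); grows clockwise seen from above; 1.57 = fully open, at its stop, in line with the tube, pointing away from the flask (stand's +y). Light friction (about 0.1 N m); stays where it is left; starts shut or up to 0.3
- lever_pivot (a point): point on the lever's pivot axis at the height of the middle of the lever, 128 mm above the bench
- lever_tip (a point): free end of the lever, 70 mm from the pivot, at the middle of its height; the lever's black grip is 14 mm wide and 10 mm high (123 to 133 mm above the bench) and spans 20 to 70 mm from the pivot
- tile: white ceramic tile, 200 x 100 x 6 mm, long side along its x, fixed to the bench; the three stoppers stand on it in a row along its x, 70 mm apart. Origin: centre of its underside; z up
- stopper_27: red rubber stopper standing on its narrow end: 21 mm across at the foot, 27 mm at the top, 26 mm high. Origin: centre of the foot; z up to the wide end
- stopper_33: red rubber stopper standing on its narrow end: 27 mm across at the foot, 33 mm at the top, 28 mm high. Origin: centre of the foot; z up to the wide end
- stopper_38: red rubber stopper standing on its narrow end: 32 mm across at the foot, 38 mm at the top, 30 mm high. Origin: centre of the foot; z up to the wide end
- reagent_bottle: clear screw-cap bottle with blue cap, 68 mm wide, 144 mm high, loose. Origin: centre of its underside
- squeeze_bottle: white squeeze bottle with red cap and bent spout, body 62 mm wide, 174 mm high, loose. Origin: on the bench under the middle of its 95 mm length with the spout; the round body's axis lies 17 mm along its +y
- beaker: small clear beaker, 44 mm wide, 57 mm high, loose. Origin: centre of its underside
- bench_timer: flat bench timer, 58 x 64 x 16 mm, loose. Origin: centre of its underside
- spanner: open-ended spanner lying flat, 174 mm long (its y), 4 mm thick, loose. Origin: centre of its underside
- dropper: small dropper bottle with black bulb, 33 mm wide, 98 mm high, loose. Origin: centre of its underside

How it is judged:
By the outcome, as a careful person would: the job done as asked, in the order asked, and still so for the second after the job is handed in, while the arm keeps its last pose, push and grip.
It also fails if it takes over 56 s, if anything falls off the work surface, if the arm or the gripper's body presses on something with over 40 N, if the wrist force passes 120 N, or if a joint passes its speed limit or range.

ROBOT

A 7-joint arm with a two-finger parallel gripper is mounted at the origin on a cart in front of the work surface, level with it; the furniture and walls round the work are solid. World frame = base frame: x ahead of the robot, y to its left, z up, the work surface at z = 0. Lengths are in m, angles in rad, forces in N, time in s.
With the tool pointing down it reaches from about 0.4 to 0.875 m from the base axis. Payload 6.5 kg.
Tool frame: the origin (TCP) lies midway between the tips of the shut fingers; the grasp point (between the pads) lies 19 mm behind it (bot.grip_point_offset is the distance from the TCP to the grasp point, in m); z points along the fingers, y is the line along which they close (so a half turn about z gives the same grasp; the last joint's range is limited). The gripper opens to 85 mm and grips with 20 to 120 N. Pads are 22 mm wide; open, the fingers measure 114 mm over their backs; the gripper's body (76 mm by 85 mm) begins 54 mm behind the grasp point. The pads swing forward as they close: fully open they stand 13 mm farther back than shut.
Start: joints at [-1.227, 0.536, -0.004, 1.538, 0.003, 1.067, -0.071], TCP at [0.259, 0.596, 0.231] pointing down, gripper open.
Joint ranges: [-2.7, 2.7], [-0.37, 2.16], [-1.27, 1.26], [0.24, 2.4], [-1.31, 4.45], [0.19, 1.91], [-2.76, 2.76]. Speed limits (rad/s): [2.39, 2.39, 3.14, 3.14, 3.14, 3.14, 3.14].

INTERFACE

Orientations are given as a unit quaternion [w, x, y, z].
In Python, from workcell import status, eyes, order, bot gives the robot as it stands.
- The arm moves only by the tool apply_moves, never from a script. Its argument "motion" is a list of rows, each a list of 3 entries, a list of its own where there are three numbers: the shift along the tool's x, y, z in mm, then the turn, a rotation vector about the tool's x, y, z in rad, then the closure, from -1 (fully open) to 1 (shut). A call has 1 to 5 rows; each row shifts and turns the commanded pose from where the row before left it, along the tool's axes as they then stand; what a row does not reach is not made up. A row lasts 1/12 s, in which the tool goes at most 41.7 mm and 7.16 degrees, less where a joint would pass 70% of its speed; a pose out of reach is approached as far as the arm can. A call is refused whole if a number of a shift passes 41.7 or a number of a turn 0.125, either way. A call with a gripper value outside its range is refused whole. The fingers move at their own pace and stop on an object; the grip force is fixed at half the most. Time passes only in rows, so rows that do not move let the fingers close. It gives the time, the measured TCP pose, the force, the opening and the grip force at its end, in the units of the state.
- status.sense(): the state, without advancing time (a new reading comes with each control period).
- eyes.capture(name): name is "scene" or "top"; returns a dict with "img" (480x640x3 uint8, blue, green, red), "range_z" (480x640 float32, m along the optical axis (not along the pixel's ray), 0 where there is no reading), "mtx" (3x3 intrinsics, pixels), "dist_coeffs" ([k1, k2, p1, p2, k3] as OpenCV has them; the pictures are not rectified), "xyz" and "rotation" of the camera in the world. Camera axes: x right, y down, z forward; pixel columns grow to the right and rows downward; lengths in m; the calibration is good to about 2 mm. A picture is of the moment at which its call begins.
- order.close_job(): hands the job in; it is judged then, once.
Trained networks look in a picture, given as the dict that the camera call returned (one of the last four; its "shot" number tells which), for a name from the list of things; names that differ only in an ending like _2 or _b are one class to them, and where a whole thing is asked for, a point or a joint stands for the part that bears it (a point fixed in the world has none). Each returns a list of dicts, best first, with "p" (0 to 1); they miss things now and then, are a little off and sometimes report something else, mostly with a low value. They report only what shows in the picture. A call takes as long as a camera call.
- eyes.silhouettes(picture, label): "mask" (480x640 bool, what is visible of it) and "xy" ([column, row] in pixels, amid what is visible of it).
The state is a dict: "clock": time; "joint_pos": joint angles; "joint_vel": joint speeds; "joint_torque": joint torques, N m; "ee_pos": TCP position; "orientation": TCP orientation; "contact_force": force on the tool from outside, world axes, zero at the start; "torque": the same for the moment, N m; "grip_width": finger opening in m; "finger_force": force on a finger pad.
Only numpy, scipy, OpenCV 4.12 (cv2) and the standard library are available. Lean on these libraries where they do the work, as an engineer would, in place of code of your own. Each camera call takes 0.05 s, during which the arm holds its last target. There are 200 camera calls.

## Working session

There is one attempt and no reset: what is moved stays moved. The work goes in short steps, Python scripts to look and compute and a tool call to move; the robot and the scene stay as the last step left them, time stands still between calls to the robot, and variables do not carry over. Pictures are saved under pics/ and viewed, at most 10 in all, crops included, and the job is handed in when it is done.

Besides the shell and the picture viewer there is one more tool, called after "Emit:" in YAML: its name, and indented under it one key for each argument. apply_moves: Moves the arm, as the interface text tells. Its arguments: {"type":"object","properties":{"motion":{"type":"array"}},"required":["motion"]}

```bash
mkdir -p pics; cat > h.py <<'E'
import numpy as np,cv2
from workcell import status,eyes,order,bot
def Rm(q):
    q=np.array(q,float)
    if q.shape==(3,3): return q
    from scipy.spatial.transform import Rotation as R
    return R.from_quat([q[1],q[2],q[3],q[0]]).as_matrix()
def cloud(p):
    K=np.array(p["mtx"]);z=p["range_z"]
    v,u=np.mgrid[0:480,0:640]
    pts=np.stack([u,v],-1).reshape(-1,1,2).astype(np.float64)
    n=cv2.undistortPoints(pts,K,np.array(p["dist_coeffs"],float)).reshape(480,640,2)
    c=np.dstack([n*z[...,None],z])
    w=c@Rm(p["rotation"]).T+np.array(p["xyz"])
    w[z<=0]=np.nan
    return w
E
python3 - <<'E'
from h import *
s=status.sense();print({k:np.round(v,3) for k,v in s.items()})
names="flask valve_lever tile stopper_27 stopper_33 stopper_38 reagent_bottle squeeze_bottle beaker dropper purge_stand".split()
for c in("scene","top"):
    p=eyes.capture(c);cv2.imwrite(f"pics/{c}0.png",p["img"]);w=cloud(p);print(c,np.round(p["xyz"],3),np.round(Rm(p["rotation"])[:,2],2))
    for n in names:
        for d in eyes.silhouettes(p,n)[:2]:
            m=d["mask"];q=w[m];q=q[~np.isnan(q[:,0])]
            if len(q): print(n,round(d["p"],2),np.round(d["xy"]),m.sum(),np.round(np.percentile(q,[3,50,97],axis=0),3).tolist())
E
```

```text
{'clock': np.float64(0.0), 'joint_pos': array([-1.227,  0.537, -0.004,  1.539,  0.003,  1.067, -0.071]), 'joint_vel': array([-0.001, -0.001,  0.001,  0.   , -0.002,  0.   ,  0.001]), 'joint_torque': array([-1.0000e-03, -5.8340e+01,  1.0480e+00, -2.5911e+01,  1.2000e-02,
        9.0000e-03,  0.0000e+00]), 'ee_pos': array([0.259, 0.596, 0.23 ]), 'orientation': array([-0.   ,  0.203,  0.979, -0.001]), 'contact_force': array([-0.256, -0.163,  0.589]), 'torque': array([0.062, 0.007, 0.021]), 'finger_force': np.float64(0.0), 'grip_width': np.float64(0.085)}
scene [ 0.121 -0.727  1.043] [ 0.29  0.59 -0.75]
flask 0.61 [402. 342.] 2067 [[0.493, -0.302, 0.019], [0.52, -0.277, 0.08], [0.555, -0.244, 0.165]]
valve_lever 0.53 [357. 271.] 217 [[0.481, -0.136, 0.123], [0.511, -0.122, 0.13], [0.549, -0.108, 0.134]]
tile 0.91 [275. 225.] 1471 [[0.377, 0.129, -0.0], [0.454, 0.172, 0.005], [0.566, 0.226, 0.009]]
stopper_27 0.72 [308. 203.] 142 [[0.525, 0.176, 0.009], [0.538, 0.185, 0.03], [0.553, 0.203, 0.036]]
stopper_27 0.68 [258. 226.] 230 [[0.382, 0.165, 0.005], [0.397, 0.175, 0.033], [0.414, 0.2, 
[... 1896 characters left out ...]
 216.] 141 [[0.528, 0.179, 0.029], [0.54, 0.193, 0.033], [0.554, 0.207, 0.037]]
reagent_bottle 0.82 [307. 242.] 774 [[0.435, 0.013, 0.044], [0.46, 0.039, 0.114], [0.492, 0.072, 0.141]]
squeeze_bottle 0.97 [306. 200.] 811 [[0.541, 0.009, 0.013], [0.561, 0.036, 0.115], [0.604, 0.063, 0.166]]
beaker 0.58 [182. 277.] 376 [[0.378, 0.312, 0.002], [0.398, 0.336, 0.022], [0.418, 0.352, 0.057]]
dropper 0.8 [480. 269.] 217 [[0.392, -0.363, 0.007], [0.405, -0.353, 0.046], [0.419, -0.344, 0.095]]
purge_stand 0.82 [411. 207.] 5860 [[0.488, -0.324, 0.005], [0.541, -0.206, 0.013], [0.615, -0.094, 0.161]]
purge_stand 0.51 [183. 279.] 426 [[0.376, 0.313, -0.003], [0.396, 0.339, 0.021], [0.416, 0.373, 0.057]]
```

View pics/top0.png

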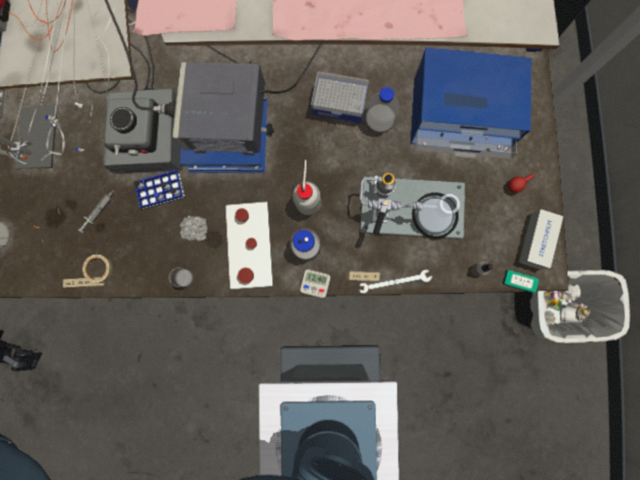

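View pics/scene0.png

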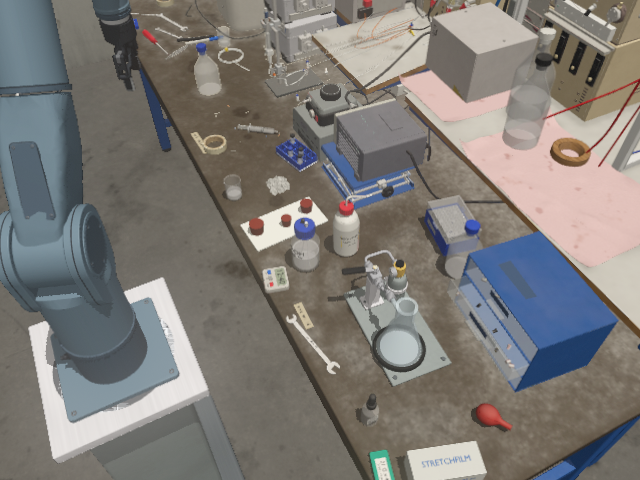

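The top view shows the tile at (248,246) with stoppers at (242,216), (251,244) and (245,276). The lever points down the picture at (362,235), and the flask rim is at (450,203). Next I measure these precisely.

```bash
python3 - <<'E'
from h import *
T={}
for c in("scene","top"):
    p=eyes.capture(c);w=cloud(p);im=p["img"].astype(int)
    red=(im[...,2]>im[...,1]+40)&(im[...,2]>im[...,0]+40)
    box=(w[...,0]>.36)&(w[...,0]<.6)&(w[...,1]>.12)&(w[...,1]<.24)
    n,l,st,ce=cv2.connectedComponentsWithStats((red&box).astype(np.uint8))
    for i in range(1,n):
        if st[i,4]<20: continue
        q=w[l==i];h=np.percentile(q[:,2],90);t=q[q[:,2]>h-.006]
        (cx,cy),r=cv2.minEnclosingCircle(t[:,:2].astype(np.float32))
        print(c,"stopper",np.round(ce[i]),st[i,4],"h",round(h,4),np.round([cx,cy,2*r],4),np.round(np.median(t,0),4), "area d",round(2*np.sqrt(st[i,4]/np.pi)*np.nanmedian(p["range_z"][l==i])/p["mtx"][0][0],4))
    b=(w[...,0]>.44)&(w[...,0]<.68)&(w[...,1]>-.36)&(w[...,1]<-.07)
    # rim
    m=b&(w[...,2]>.15)&(w[...,2]<.18)&(w[...,1]<-.2);q=w[m]
    if len(q)>5:
        (cx,cy),r=cv2.minEnclosingCircle(q[:,:2].astype(np.float32));print("rim",len(q),np.round([cx,cy,2*r],4),np.round(np.percentile(q,[5,50,95],axis=0),4).tolist())
    # plate
    m=b&(abs(w[...,2]-.01)<.005)&(np.ptp(im,axis=2)<40)
    n,l,st,ce=cv2.connectedComponentsWithStats(m.astype(np.uint8));i=1+np.argmax(st[1:,4]);q=w[l==i]
    print("plate",cv2.minAreaRect(q[:,:2].astype(np.float32)))
    # tube
    m=b&(abs(w[...,2]-.115)<.012)&(w[...,1]<-.13)&(w[...,1]>-.22);q=w[m];print("tube",len(q));
    if len(q)>5: print(cv2.fitLine(q[:,:2].astype(np.float32),cv2.DIST_HUBER,0,.01,.01).ravel())
    for d in eyes.silhouettes(p,"valve_lever")[:1]:
        q=w[d["mask"]];q=q[(q[:,2]>.12)&(q[:,2]<.14)];print("lever",np.round(cv2.fitLine(q[:,:2].astype(np.float32),cv2.DIST_HUBER,0,.01,.01).ravel(),4),np.round(np.percentile(q,[2,50,98],axis=0),4).tolist())
    for lo,hi in((.12,.14),):
        m=b&(w[...,2]>lo)&(w[...,2]<hi)&(im.max(2)<70)&(w[...,1]>-.2);q=w[m];print("dark",len(q),np.round(np.percentile(q,[2,50,98],axis=0),4).tolist(),cv2.fitLine(q[:,:2].astype(np.float32),cv2.DIST_HUBER,0,.01,.01).ravel())
    y0,y1,x0,x1=(150,250,340,480) if c=="top" else (230,400,320,460)
    cv2.imwrite(f"pics/{c}_crop.png",cv2.resize(p["img"][y0:y1,x0:x1],None,fx=4 if c=="scene" else 5,fy=4 if c=="scene" else 5,interpolation=cv2.INTER_CUBIC)[:600])
    T[c]=w
w=T["top"]
q=np.vstack([T[c].reshape(-1,3) for c in T])
for nm,bx in dict(sq=(.5,.63,-.03,.08),re=(.4,.52,-.03,.09),fl_cyl=(.55,.68,-.2,-.06),tubeend=(.45,.7,-.12,-.05)).items():
    k=q[(q[:,0]>bx[0])&(q[:,0]<bx[1])&(q[:,1]>bx[2])&(q[:,1]<bx[3])&(q[:,2]>.08)];print(nm,np.round(np.percentile(k,[1,50,99],axis=0),3).tolist())
E
```

```text
scene stopper [306. 203.] 89 h 0.0361 [0.5395 0.1919 0.0341] [0.5399 0.1922 0.0327] area d 0.0271
scene stopper [286. 218.] 61 h 0.0337 [0.4724 0.1702 0.0292] [0.4728 0.1689 0.0312] area d 0.0219
scene stopper [256. 223.] 131 h 0.0375 [0.3997 0.1814 0.0419] [0.3979 0.1819 0.0346] area d 0.0318
rim 305 [ 0.5323 -0.26    0.0457] [[0.5144, -0.2797, 0.1513], [0.5328, -0.2604, 0.1635], [0.5503, -0.2435, 0.1667]]
plate ((0.5359827876091003, -0.16169551014900208), (0.1519705057144165, 0.09020882844924927), 85.23616790771484)
tube 474
[ 0.923957    0.38249642  0.5583893  -0.15501072]
lever [ 0.9492 -0.3148  0.5115 -0.1217] [[0.4796, -0.1369, 0.1241], [0.5106, -0.122, 0.1301], [0.5471, -0.1064, 0.1343]]
dark 175 [[0.4796, -0.1477, 0.1224], [0.5084, -0.121, 0.1301], [0.6051, -0.107, 0.1344]] [ 0.9702972  -0.24191587  0.5225105  -0.12334889]
top stopper [241. 215.] 125 h 0.0355 [0.5398 0.193  0.0314] [0.5397 0.1928 0.0331] area d 0.0293
top stopper [251. 243.] 81 h 0.0335 [0.4741 0.1701 0.0235] [0.4737 0.17   0.0312] area d 0.0234
top stopper [245. 275.] 179 h 0.0382 [0.3997 0.183  0.035 ] [0.3
[... 179 characters left out ...]
21258527040481567), (0.2445889711380005, 0.13637571036815643), 85.85942840576172)
tube 421
[ 0.78677845  0.6172355   0.5622976  -0.15936188]
lever [ 0.9462 -0.3235  0.5114 -0.1206] [[0.4793, -0.1354, 0.1248], [0.5108, -0.1203, 0.1304], [0.5454, -0.1066, 0.1348]]
dark 157 [[0.4789, -0.1449, 0.1232], [0.5071, -0.118, 0.1306], [0.6033, -0.1067, 0.1353]] [ 0.9709256  -0.2393813   0.51984245 -0.12097948]
sq [[0.54, 0.009, 0.082], [0.564, 0.031, 0.118], [0.618, 0.065, 0.171]]
re [[0.437, 0.013, 0.08], [0.461, 0.035, 0.126], [0.492, 0.07, 0.144]]
fl_cyl [[0.55, -0.157, 0.081], [0.592, -0.138, 0.11], [0.611, -0.08, 0.128]]
tubeend [[0.479, -0.12, 0.101], [0.545, -0.108, 0.11], [0.604, -0.08, 0.135]]
```

View pics/top_crop.png

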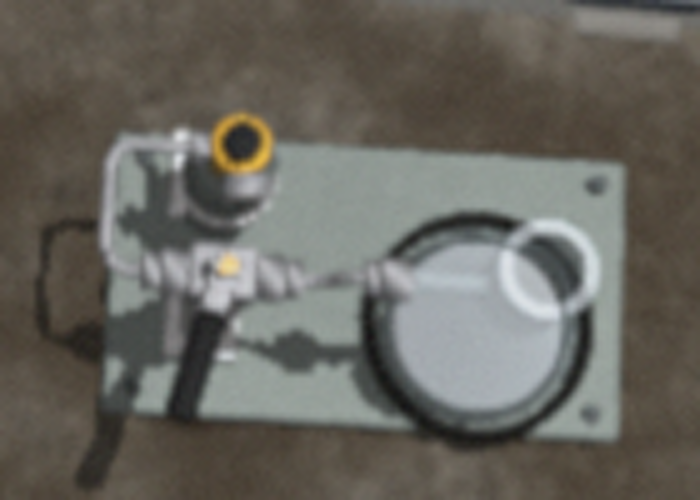

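Plan from the measurements:
- **Stand:** yaw is about -4°.
- **Flask mouth:** about (0.534, -0.261, 0.166).
- **Lever:** pivot about (0.543, -0.132), angle about 0.25 rad.
- **Stopper:** the 33 mm one is the far one at (0.540, 0.193).

First I move with the fingers shut to the flask side of the lever.

Emit:
apply_moves:
  motion:
    - [[-24.5, -16, 0], [0, 0, 0], 1]
    - [[-24.5, -16, 0], [0, 0, 0], 1]
    - [[-24.5, -16, 0], [0, 0, 0], 1]
    - [[-24.5, -16, 0], [0, 0, 0], 1]
    - [[-24.5, -16, 0], [0, 0, 0], 1]

```text
clock: 1.82
ee_pos: [0.3401, 0.4728, 0.2314]
orientation: [0.0, 0.203, 0.979, 0.0]
contact_force: [1.1, -0.1, 0.1]
grip_width: 0.0255
finger_force: 0.0
```

Emit:
apply_moves:
  motion:
    - [[-24.5, -16, 0], [0, 0, 0], 1]
    - [[-24.5, -16, 0], [0, 0, 0], 1]
    - [[-24.5, -16, 0], [0, 0, 0], 1]
    - [[-24.5, -16, 0], [0, 0, 0], 1]
    - [[-24.5, -16, 0], [0, 0, 0], 1]

```text
clock: 2.23
ee_pos: [0.4206, 0.3506, 0.2315]
orientation: [0.0, 0.203, 0.979, 0.0]
contact_force: [0.6, -0.4, 1.0]
grip_width: 0.0001
finger_force: 0.0
```

Emit:
apply_moves:
  motion:
    - [[-17, -29, 0], [0, 0, 0], 1]
    - [[-17, -29, 0], [0, 0, 0], 1]
    - [[-17, -29, 0], [0, 0, 0], 1]
    - [[-17, -29, 0], [0, 0, 0], 1]
    - [[-17, -29, 0], [0, 0, 0], 1]

```text
clock: 2.65
ee_pos: [0.4402, 0.1834, 0.2315]
orientation: [0.0, 0.203, 0.979, 0.0]
contact_force: [0.2, 0.1, 0.6]
grip_width: 0.0002
finger_force: 0.0
```

Emit:
apply_moves:
  motion:
    - [[-17, -29, 0], [0, 0, 0], 1]
    - [[-17, -29, 0], [0, 0, 0], 1]
    - [[-17, -29, 0], [0, 0, 0], 1]
    - [[-17, -29, 0], [0, 0, 0], 1]
    - [[-17, -29, 0], [0, 0, 0], 1]

```text
clock: 3.07
ee_pos: [0.4604, 0.0165, 0.2316]
orientation: [0.0, 0.203, 0.979, 0.0]
contact_force: [0.9, -0.4, 0.8]
grip_width: 0.0003
finger_force: 0.0
```

Emit:
apply_moves:
  motion:
    - [[-17, -29, 0], [0, 0, 0], 1]
    - [[-17, -29, 0], [0, 0, 0], 1]
    - [[-17, -29, 0], [0, 0, -0.04], 1]
    - [[-17, -29, 0], [0, 0, -0.04], 1]
    - [[0, 0, 0], [0, 0, 0], 1]

```text
clock: 3.48
ee_pos: [0.4781, -0.1226, 0.232]
orientation: [0.001, 0.167, 0.986, -0.002]
contact_force: [-0.1, 0.7, 0.3]
grip_width: 0.0
finger_force: 0.0
```

Emit:
apply_moves:
  motion:
    - [[-10, -23, 0], [0, 0, 0], 1]
    - [[0, 0, 27], [0, 0, 0], 1]
    - [[0, 0, 27], [0, 0, 0], 1]
    - [[0, 0, 27], [0, 0, 0], 1]
    - [[0, 0, 26], [0, 0, 0], 1]

```text
clock: 3.9
ee_pos: [0.48, -0.1401, 0.1233]
orientation: [0.0, 0.164, 0.986, 0.0]
contact_force: [0.0, 0.2, -0.1]
grip_width: -0.0003
finger_force: 0.0
```

```bash
python3 - <<'E'
from h import *
s=status.sense();print(s["ee_pos"],s["contact_force"])
p=eyes.capture("scene");cv2.imwrite("pics/s1.png",cv2.resize(p["img"][200:350,280:480],None,fx=4,fy=4,interpolation=cv2.INTER_CUBIC))
E
```

```text
[ 0.48001351 -0.14009428  0.12334742] [ 0.03164551  0.21692229 -0.08867894]
```

View pics/s1.png

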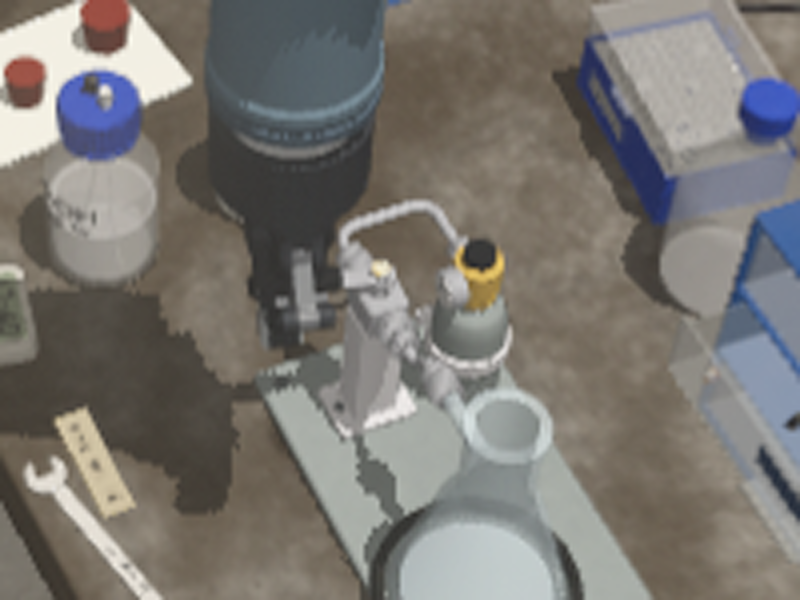

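The shut fingers stand beside the lever on the flask side, with no contact yet. The flask is clear, with its rim at crop (510,420). Now I swing the lever along its arc.

Emit:
apply_moves:
  motion:
    - [[0, 6, -1], [0, 0, 0], 1]
    - [[2, 7, 0], [0, 0, 0.12], 1]
    - [[2, 7, 0], [0, 0, 0.12], 1]
    - [[2, 7, 0], [0, 0, 0.12], 1]
    - [[2, 7, 0], [0, 0, 0.12], 1]

```text
clock: 4.37
ee_pos: [0.4888, -0.1059, 0.127]
orientation: [0.0, 0.397, 0.918, 0.0]
contact_force: [-1.9, -0.7, -1.9]
grip_width: 0.0003
finger_force: 1.0
```

Emit:
apply_moves:
  motion:
    - [[2, 7, 0], [0, 0, 0.12], 1]
    - [[2, 7, 0], [0, 0, 0.12], 1]
    - [[2, 7, 0], [0, 0, 0.12], 1]
    - [[2, 7, 0], [0, 0, 0.12], 1]
    - [[2, 7, 0], [0, 0, 0.12], 1]

```text
clock: 4.78
ee_pos: [0.5137, -0.0789, 0.127]
orientation: [-0.001, 0.65, 0.76, 0.001]
contact_force: [-2.8, 0.4, -0.1]
grip_width: -0.0001
finger_force: 1.0
```

Emit:
apply_moves:
  motion:
    - [[2, 7, 0], [0, 0, 0.12], 1]
    - [[0, 0, 0], [0, 0, 0], 1]
    - [[0, 0, 0], [0, 0, 0], 1]

```text
clock: 5.03
ee_pos: [0.5212, -0.0768, 0.1267]
orientation: [0.001, 0.691, 0.723, 0.001]
contact_force: [0.2, -0.4, -0.2]
grip_width: 0.0
finger_force: 0.0
```

```bash
cat > lev.py <<'E'
from h import *
s=status.sense();print(np.round(s["ee_pos"],4),np.round(s["orientation"],3),s["contact_force"])
for c in("scene","top"):
    p=eyes.capture(c);w=cloud(p)
    for d in eyes.silhouettes(p,"valve_lever")[:1]:
        q=w[d["mask"]];q=q[(q[:,2]>.12)&(q[:,2]<.14)]
        if len(q)>4:
            f=cv2.fitLine(q[:,:2].astype(np.float32),cv2.DIST_HUBER,0,.01,.01).ravel();print(c,"lever",d["p"],len(q),np.round(f,4),np.round(np.percentile(q,[2,50,98],axis=0),4).tolist())
    if c=="scene": cv2.imwrite("pics/s_lev.png",cv2.resize(p["img"][200:350,280:480],None,fx=4,fy=4,interpolation=cv2.INTER_CUBIC))
E
python3 lev.py
```

```text
[ 0.5212 -0.0768  0.1267] [0.001 0.691 0.723 0.001] [ 0.16656146 -0.39096193 -0.2192291 ]
scene lever 0.54 148 [ 0.1196 -0.9928  0.5395 -0.1077] [[0.5317, -0.1366, 0.1241], [0.5397, -0.1067, 0.1299], [0.5466, -0.0801, 0.1348]]
```

View pics/s_lev.png

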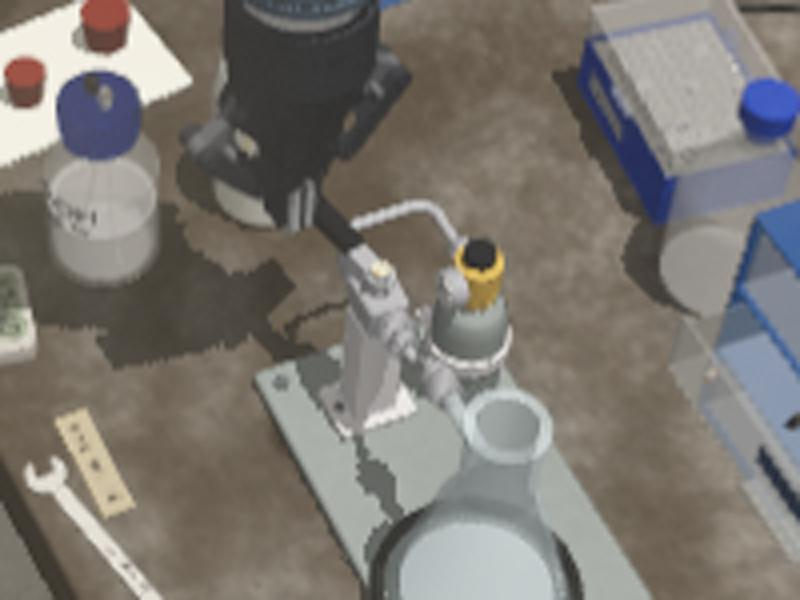

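The lever is nearly in line, about 0.19 rad short. I keep pushing gently to the stop.

Emit:
apply_moves:
  motion:
    - [[1, 4, 0], [0, 0, 0.06], 1]
    - [[1, 4, 0], [0, 0, 0.06], 1]
    - [[0, 3, 0], [0, 0, 0], 1]
    - [[0, 2, 0], [0, 0, 0], 1]
    - [[0, 0, 0], [0, 0, 0], 1]

```text
clock: 5.65
ee_pos: [0.5335, -0.0754, 0.1262]
orientation: [-0.0, 0.734, 0.679, 0.001]
contact_force: [-0.6, 3.5, 8.6]
grip_width: 0.0
finger_force: 4.2
```

Emit:
apply_moves:
  motion:
    - [[0, 1.5, 0], [0, 0, 0], 1]
    - [[0, 1.5, 0], [0, 0, 0], 1]
    - [[0, 0, 0], [0, 0, 0], 1]

```text
clock: 5.9
ee_pos: [0.5341, -0.0754, 0.126]
orientation: [-0.003, 0.734, 0.679, -0.0]
contact_force: [-8.7, 5.3, 16.0]
grip_width: -0.0002
finger_force: 7.5
```

```bash
python3 lev.py
```

```text
[ 0.5341 -0.0754  0.126 ] [-0.003  0.734  0.679 -0.   ] [-8.71153109  5.29428672 15.9563499 ]
scene lever 0.62 146 [ 0.1328  0.9911  0.5455 -0.1048] [[0.5377, -0.1375, 0.124], [0.5445, -0.1088, 0.13], [0.5529, -0.0818, 0.1347]]
```

Emit:
apply_moves:
  motion:
    - [[0, -8, 0], [0, 0, 0], 1]
    - [[0, -20, 0], [0, 0, 0], 1]
    - [[0, -10, -30], [0, 0, 0], 1]
    - [[0, 0, -40], [0, 0, -0.12], 0]
    - [[0, 0, -40], [0, 0, -0.12], -1]

```text
clock: 6.52
ee_pos: [0.496, -0.0739, 0.236]
orientation: [-0.001, 0.646, 0.763, -0.001]
contact_force: [1.8, 0.6, -0.2]
grip_width: 0.0234
finger_force: 0.0
```

```bash
python3 lev.py; python3 - <<'E'
from h import *
p=eyes.capture("scene");w=cloud(p);im=p["img"]
m=(w[...,2]>.122)&(w[...,2]<.137)&(im.max(2)<75)&(w[...,0]>.5)&(w[...,0]<.58)&(w[...,1]>-.14)&(w[...,1]<-.04)
q=w[m];print(len(q),cv2.fitLine(q[:,:2].astype(np.float32),cv2.DIST_HUBER,0,.01,.01).ravel(),np.percentile(q,[2,50,98],axis=0))
E
```

```text
[ 0.496  -0.0739  0.236 ] [-0.001  0.646  0.763 -0.001] [ 1.78473277  0.6471924  -0.22580449]
scene lever 0.74 159 [ 0.0179  0.9998  0.5428 -0.0994] [[0.5371, -0.1359, 0.1254], [0.5425, -0.098, 0.1308], [0.5489, -0.0658, 0.1353]]
110 [ 0.01163476  0.9999323   0.5430475  -0.08705089] [[ 0.53724056 -0.10862355  0.12766354]
 [ 0.54266452 -0.08727889  0.13156269]
 [ 0.54964579 -0.06484147  0.1352072 ]]
```

View pics/s_lev.png

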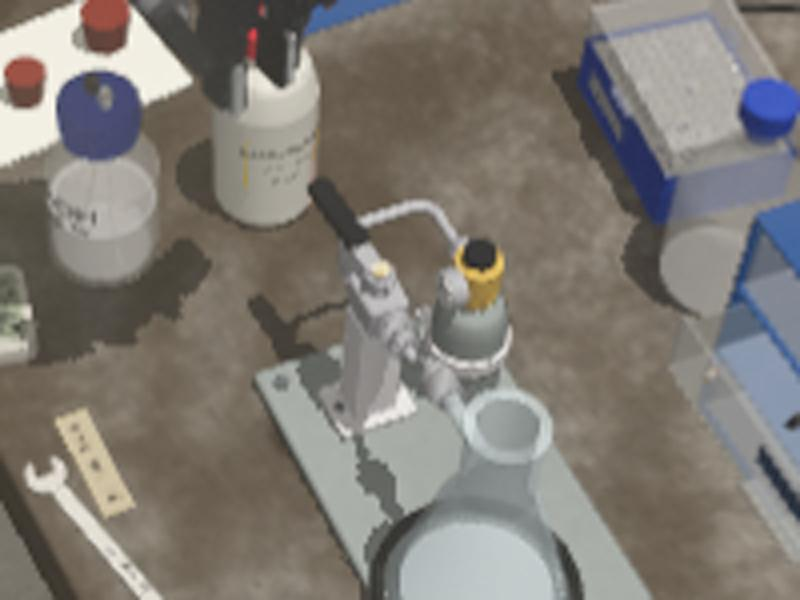

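The lever is close to in line, but this fit puts it about 0.05 rad short. I'll move over to the stopper and re-measure it with an unobstructed view.

Emit:
apply_moves:
  motion:
    - [[32, 11, 0], [0, 0, 0], -1]
    - [[32, 11, 0], [0, 0, 0], -1]
    - [[32, 11, 0], [0, 0, 0], -1]
    - [[32, 11, 0], [0, 0, 0], -1]
    - [[32, 11, 0], [0, 0, 0], -1]

```text
clock: 7.18
ee_pos: [0.5256, 0.0947, 0.2337]
orientation: [-0.001, 0.648, 0.761, -0.001]
contact_force: [0.5, -0.6, 0.3]
grip_width: 0.0853
finger_force: 0.0
```

Emit:
apply_moves:
  motion:
    - [[32, 11, 0], [0, 0, 0], -1]
    - [[32, 11, 0], [0, 0, 0], -1]
    - [[32, 11, 0], [0, 0, 0], -1]
    - [[0, 0, 0], [0, 0, -0.12], -1]
    - [[0, 0, 0], [0, 0, -0.12], -1]

```text
clock: 7.6
ee_pos: [0.5426, 0.1961, 0.2329]
orientation: [-0.001, 0.548, 0.836, -0.002]
contact_force: [0.0, -0.6, 0.7]
grip_width: 0.0854
finger_force: 0.0
```

Emit:
apply_moves:
  motion:
    - [[0, 0, 0], [0, 0, -0.12], -1]
    - [[0, 0, 0], [0, 0, -0.12], -1]
    - [[0, 0, 0], [0, 0, -0.12], -1]
    - [[0, 0, 0], [0, 0, -0.12], -1]
    - [[0, 0, 0], [0, 0, -0.12], -1]

```text
clock: 8.02
ee_pos: [0.5428, 0.1929, 0.2333]
orientation: [-0.001, 0.278, 0.96, -0.001]
contact_force: [0.0, -0.6, -0.1]
grip_width: 0.0854
finger_force: 0.0
```

Emit:
apply_moves:
  motion:
    - [[0, 0, 0], [0, 0, -0.12], -1]
    - [[0, 0, 0], [0, 0, -0.12], -1]
    - [[0, 0, 0], [0, 0, -0.12], -1]
    - [[0, 0, 0], [0, 0, -0.12], -1]
    - [[0, 0, 0], [0, 0, 0], -1]

```text
clock: 8.43
ee_pos: [0.5429, 0.1929, 0.2334]
orientation: [-0.002, 0.043, 0.999, -0.001]
contact_force: [0.5, -0.2, -0.1]
grip_width: 0.0856
finger_force: 0.0
```

```bash
python3 lev.py; python3 - <<'E'
from h import *
for c in ("scene","top"):
    p=eyes.capture(c);w=cloud(p);im=p["img"]
    m=(w[...,2]>.122)&(w[...,2]<.137)&(im.max(2)<75)&(w[...,0]>.5)&(w[...,0]<.58)&(w[...,1]>-.14)&(w[...,1]<-.04)
    q=w[m];print(c,len(q),cv2.fitLine(q[:,:2].astype(np.float32),cv2.DIST_HUBER,0,.01,.01).ravel(),np.round(np.percentile(q,[2,50,98],axis=0),4).tolist())
    if c=="top": cv2.imwrite("pics/t2.png",cv2.resize(im[150:270,220:420],None,fx=4,fy=4,interpolation=cv2.INTER_CUBIC))
E
```

```text
[0.5429 0.1929 0.2334] [-0.002  0.043  0.999 -0.001] [ 0.4515763  -0.22354815 -0.09747929]
scene lever 0.52 194 [ 0.0211  0.9998  0.5425 -0.1071] [[0.5372, -0.1367, 0.1241], [0.5427, -0.1012, 0.13], [0.55, -0.0645, 0.1342]]
top lever 0.53 134 [ 0.0538 -0.9986  0.5359 -0.2435] [[0.5151, -0.2769, 0.1204], [0.5359, -0.2431, 0.1257], [0.5491, -0.214, 0.1391]]
scene 110 [ 0.00552695  0.99998474  0.54304093 -0.08923826] [[0.5371, -0.1087, 0.1278], [0.5427, -0.0876, 0.1315], [0.55, -0.0644, 0.1343]]
top 140 [ 0.01017143  0.99994826  0.5439191  -0.08618266] [[0.5375, -0.1084, 0.1269], [0.5438, -0.0861, 0.1314], [0.5512, -0.0639, 0.1359]]
```

View pics/t2.png

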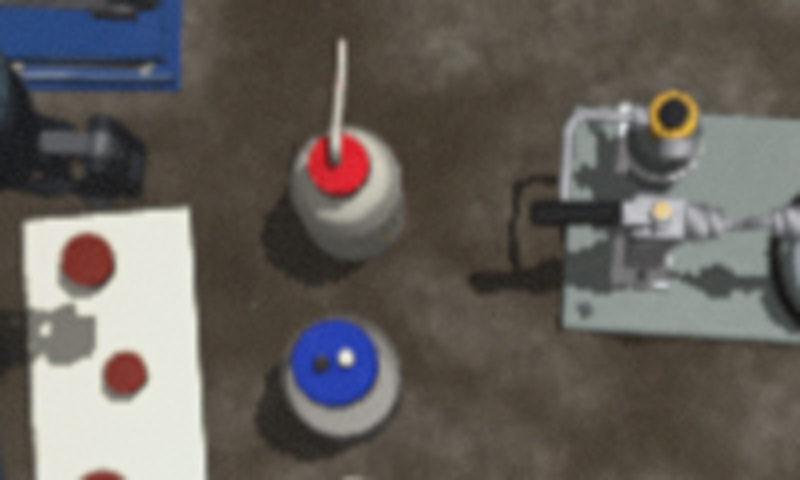

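The top view confirms it: the lever at crop (575,212) lies about 3° off the tube line at (740,220). I go back and push once more with the stiff sides of the fingers, which now face the right way.

Emit:
apply_moves:
  motion:
    - [[1, -34, 0], [0, 0, 0], 1]
    - [[1, -34, 0], [0, 0, 0], 1]
    - [[1, -34, 0], [0, 0, 0], 1]
    - [[1, -34, 0], [0, 0, 0], 1]
    - [[1, -34, 0], [0, 0, 0], 1]

```text
clock: 9.15
ee_pos: [0.5233, 0.0234, 0.2354]
orientation: [0.0, 0.045, 0.999, 0.0]
contact_force: [0.6, -0.7, -0.1]
grip_width: 0.0257
finger_force: 0.0
```

Emit:
apply_moves:
  motion:
    - [[1, -34, 0], [0, 0, 0], 1]
    - [[1, -34, 0], [0, 0, 0], 1]
    - [[1, -34, 0], [0, 0, 0], 1]
    - [[0, 0, 0], [0, 0, 0], 1]
    - [[0, 0, 0], [0, 0, 0], 1]

```text
clock: 9.57
ee_pos: [0.5112, -0.0787, 0.2355]
orientation: [0.0, 0.048, 0.999, -0.0]
contact_force: [1.0, 1.1, -0.7]
grip_width: 0.0007
finger_force: 0.0
```

Emit:
apply_moves:
  motion:
    - [[0, 0, 28], [0, 0, 0], 1]
    - [[0, 0, 28], [0, 0, 0], 1]
    - [[0, 0, 28], [0, 0, 0], 1]
    - [[0, 0, 25], [0, 0, 0], 1]
    - [[0, 0, 0], [0, 0, 0], 1]

```text
clock: 9.98
ee_pos: [0.5085, -0.0741, 0.1222]
orientation: [-0.004, 0.044, 0.999, 0.0]
contact_force: [-2.3, 0.3, -0.4]
grip_width: 0.0
finger_force: 0.0
```

Emit:
apply_moves:
  motion:
    - [[-4, 0, -1], [0, 0, 0], 1]
    - [[-4, 0, 0], [0, 0, 0], 1]
    - [[-4, 0, 0], [0, 0, 0], 1]
    - [[0, 0, 0], [0, 0, 0], 1]

```text
clock: 10.32
ee_pos: [0.526, -0.0775, 0.129]
orientation: [0.002, 0.045, 0.999, 0.0]
contact_force: [0.2, 0.1, -0.6]
grip_width: -0.0
finger_force: 0.0
```

Emit:
apply_moves:
  motion:
    - [[-3, 0, 0], [0, 0, 0], 1]
    - [[0, 0, 0], [0, 0, 0], 1]

```text
clock: 10.48
ee_pos: [0.5272, -0.0778, 0.128]
orientation: [0.001, 0.045, 0.999, 0.0]
contact_force: [0.0, 0.4, 0.4]
grip_width: 0.0005
finger_force: 0.0
```

Emit:
apply_moves:
  motion:
    - [[-2, 0, 0], [0, 0, 0], 1]
    - [[0, 0, 0], [0, 0, 0], 1]

```text
clock: 10.65
ee_pos: [0.5284, -0.078, 0.1274]
orientation: [-0.0, 0.045, 0.999, 0.0]
contact_force: [-1.4, -0.8, 0.9]
grip_width: -0.0003
finger_force: 0.4
```

Emit:
apply_moves:
  motion:
    - [[-1.5, 0, 2], [0, 0, 0], 1]
    - [[-1.5, 0, 0], [0, 0, 0], 1]
    - [[0, 0, 0], [0, 0, 0], 1]
    - [[0, 0, 0], [0, 0, 0], 1]

```text
clock: 10.98
ee_pos: [0.5309, -0.0782, 0.125]
orientation: [-0.001, 0.045, 0.999, 0.0]
contact_force: [-2.1, 0.6, 1.0]
grip_width: 0.0
finger_force: 1.3
```

Emit:
apply_moves:
  motion:
    - [[-2, 0, 0], [0, 0, 0], 1]
    - [[0, 0, 0], [0, 0, 0], 1]
    - [[0, 0, 0], [0, 0, 0], 1]

```text
clock: 11.23
ee_pos: [0.5311, -0.0782, 0.1248]
orientation: [-0.002, 0.045, 0.999, 0.0]
contact_force: [-8.4, 0.4, 6.1]
grip_width: -0.0002
finger_force: 4.0
```

Emit:
apply_moves:
  motion:
    - [[-2, 0, 0], [0, 0, 0], 1]
    - [[0, 0, 0], [0, 0, 0], 1]
    - [[0, 0, 0], [0, 0, 0], 1]

```text
clock: 11.48
ee_pos: [0.5313, -0.0782, 0.1245]
orientation: [-0.004, 0.045, 0.999, 0.001]
contact_force: [-12.9, 2.9, 9.4]
grip_width: -0.0001
finger_force: 6.4
```

It stalls firmly after 3 mm, so that is the stop. I back straight off, lift and return to the stopper.

Emit:
apply_moves:
  motion:
    - [[5, 0, 0], [0, 0, 0], 1]
    - [[10, 0, 0], [0, 0, 0], 1]
    - [[12, 0, 0], [0, 0, 0], 1]
    - [[0, 0, -40], [0, 0, 0], 1]
    - [[0, 0, -40], [0, 0, 0], 1]

```text
clock: 11.9
ee_pos: [0.507, -0.0764, 0.2049]
orientation: [-0.002, 0.045, 0.999, -0.0]
contact_force: [2.1, 0.2, 1.0]
grip_width: 0.0
finger_force: 0.0
```

Emit:
apply_moves:
  motion:
    - [[0, 0, -25], [0, 0, 0], 1]
    - [[-3, 34, 0], [0, 0, 0], 1]
    - [[-3, 34, 0], [0, 0, 0], 1]
    - [[-3, 34, 0], [0, 0, 0], 1]
    - [[-3, 34, 0], [0, 0, 0], 1]

```text
clock: 12.32
ee_pos: [0.5339, 0.0596, 0.2311]
orientation: [0.002, 0.045, 0.999, 0.0]
contact_force: [0.6, -0.0, -0.1]
grip_width: -0.0004
finger_force: 0.0
```

Emit:
apply_moves:
  motion:
    - [[-3, 34, 0], [0, 0, 0], -1]
    - [[-3, 34, 0], [0, 0, 0], -1]
    - [[-3, 34, 0], [0, 0, 0], -1]
    - [[-3, 33, 0], [0, 0, 0], -1]
    - [[0, 0, 0], [0, 0, 0], -1]

```text
clock: 12.73
ee_pos: [0.5573, 0.2008, 0.2304]
orientation: [0.001, 0.04, 0.999, 0.003]
contact_force: [-1.1, 1.0, -0.2]
grip_width: 0.0602
finger_force: 0.0
```

```bash
python3 - <<'E'
from h import *
s=status.sense();print(np.round(s["ee_pos"],4),np.round(s["orientation"],3))
for c in ("scene","top"):
    p=eyes.capture(c);w=cloud(p);im=p["img"]
    m=(w[...,2]>.122)&(w[...,2]<.137)&(im.max(2)<75)&(w[...,0]>.5)&(w[...,0]<.58)&(w[...,1]>-.14)&(w[...,1]<-.04)
    q=w[m];print(c,len(q),cv2.fitLine(q[:,:2].astype(np.float32),cv2.DIST_HUBER,0,.01,.01).ravel(),np.round(np.percentile(q,[2,50,98],axis=0),4).tolist())
E
```

```text
[0.5573 0.2008 0.2304] [0.001 0.04  0.999 0.003]
scene 112 [ 0.11056311  0.9938691   0.54610395 -0.07977158] [[0.539, -0.109, 0.1277], [0.5455, -0.0865, 0.1316], [0.5543, -0.0655, 0.1353]]
top 142 [ 0.08549298  0.9963388   0.5472179  -0.08655328] [[0.5398, -0.1085, 0.1272], [0.5472, -0.0871, 0.1316], [0.5552, -0.0639, 0.1362]]
```

The lever now matches the stand's yaw on both cameras, so it is fully open. Next I align over the stopper and descend.

Emit:
apply_moves:
  motion:
    - [[17, -8.5, 0], [0, 0, 0], -1]
    - [[0, 0, 35], [0, 0, 0], -1]
    - [[0, 0, 35], [0, 0, 0], -1]
    - [[0, 0, 35], [0, 0, 0], -1]
    - [[0, 0, 0], [0, 0, 0], -1]

```text
clock: 13.25
ee_pos: [0.5351, 0.1814, 0.1199]
orientation: [-0.004, 0.046, 0.999, -0.003]
contact_force: [-1.3, -0.1, 0.8]
grip_width: 0.0855
finger_force: 0.0
```

Emit:
apply_moves:
  motion:
    - [[0, 0, 0], [0, 0, 0], -1]
    - [[0, 0, 0], [0, 0, 0], -1]

```text
clock: 13.42
ee_pos: [0.5407, 0.1839, 0.1272]
orientation: [0.001, 0.046, 0.999, 0.0]
contact_force: [0.0, 0.2, -0.1]
grip_width: 0.0856
finger_force: 0.0
```

```bash
python3 - <<'E'
from h import *
s=status.sense();R=Rm(s["orientation"]);print(np.round(s["ee_pos"],4),R.round(3).tolist())
print("tool delta mm",np.round(1000*R.T@(np.array([.5397,.1925,.010])-s["ee_pos"]),1))
E
```

```text
[0.5407 0.1839 0.1272] [[-0.996, 0.091, 0.003], [0.091, 0.996, 0.001], [-0.003, 0.001, -1.0]]
tool delta mm [  2.1   8.4 117.2]
```

Emit:
apply_moves:
  motion:
    - [[1, 4, 0], [0, 0, 0], -1]
    - [[1, 4.5, 15], [0, 0, 0], -1]
    - [[0, 0, 20], [0, 0, 0], -1]
    - [[0, 0, 20], [0, 0, 0], -1]
    - [[0, 0, 15], [0, 0, 0], -1]

```text
clock: 13.83
ee_pos: [0.539, 0.1942, 0.0562]
orientation: [0.001, 0.045, 0.999, 0.001]
contact_force: [0.3, 0.7, -0.2]
grip_width: 0.0853
finger_force: 0.0
```

Emit:
apply_moves:
  motion:
    - [[0, 0, 10], [0, 0, 0], -1]
    - [[0, 0, 5], [0, 0, 0], -1]
    - [[0, 0, 0], [0, 0, 0], -1]
    - [[0, 0, 0], [0, 0, 0], -1]
    - [[0, 0, 0], [0, 0, 0], -1]

```text
clock: 14.25
ee_pos: [0.5388, 0.1935, 0.0415]
orientation: [0.001, 0.045, 0.999, 0.0]
contact_force: [0.0, 0.8, -0.9]
grip_width: 0.0852
finger_force: 0.0
```

```bash
python3 - <<'E'
from h import *
s=status.sense();R=Rm(s["orientation"]);print(np.round(s["ee_pos"],4))
print("tool delta mm",np.round(1000*R.T@(np.array([.5397,.1925,.010])-s["ee_pos"]),1))
E
```

```text
[0.5388 0.1935 0.0415]
tool delta mm [-0.9 -1.  31.5]
```

Emit:
apply_moves:
  motion:
    - [[-1, -1, 10], [0, 0, 0], -1]
    - [[0, 0, 10], [0, 0, 0], -1]
    - [[0, 0, 8], [0, 0, 0], -1]
    - [[0, 0, 5.5], [0, 0, 0], -1]
    - [[0, 0, 0], [0, 0, 0], -1]

```text
clock: 14.67
ee_pos: [0.5375, 0.1916, 0.005]
orientation: [-0.001, 0.045, 0.999, -0.001]
contact_force: [-0.8, 0.6, -0.7]
grip_width: 0.0851
finger_force: 0.0
```

Emit:
apply_moves:
  motion:
    - [[0, 0, 0], [0, 0, 0], -1]
    - [[0, 0, 0], [0, 0, 0], -1]
    - [[0, 0, 0], [0, 0, 0], -0.2]

```text
clock: 14.92
ee_pos: [0.5391, 0.1922, 0.0071]
orientation: [0.0, 0.045, 0.999, 0.0]
contact_force: [0.3, -0.1, -0.1]
grip_width: 0.0754
finger_force: 0.0
```

Emit:
apply_moves:
  motion:
    - [[0, 0, 0], [0, 0, 0], 1]
    - [[0, 0, 0], [0, 0, 0], 1]
    - [[0, 0, 0], [0, 0, 0], 1]
    - [[0, 0, 0], [0, 0, 0], 1]
    - [[0, 0, 0], [0, 0, 0], 1]

```text
clock: 15.33
ee_pos: [0.5389, 0.1922, 0.0073]
orientation: [0.0, 0.045, 0.999, 0.0]
contact_force: [-1.8, -0.7, 5.7]
grip_width: 0.0298
finger_force: 58.8
```

Emit:
apply_moves:
  motion:
    - [[0, 0, 0], [0, 0, 0], 1]
    - [[0, 0, 0], [0, 0, 0], 1]
    - [[0, 0, 0], [0, 0, 0], 1]
    - [[0, 0, 0], [0, 0, 0], 1]

```text
clock: 15.67
ee_pos: [0.5389, 0.1922, 0.0073]
orientation: [0.0, 0.045, 0.999, 0.0]
contact_force: [-2.3, -0.0, 5.8]
grip_width: 0.0295
finger_force: 58.8
```

Width is 29.5 mm, which fits the 33 mm stopper. I lift and look.

Emit:
apply_moves:
  motion:
    - [[0, 0, -8], [0, 0, 0], 1]
    - [[0, 0, -15], [0, 0, 0], 1]
    - [[0, 0, -25], [0, 0, 0], 1]
    - [[0, 0, -30], [0, 0, 0], 1]
    - [[0, 0, -30], [0, 0, 0], 1]

```text
clock: 16.08
ee_pos: [0.5382, 0.1918, 0.116]
orientation: [-0.0, 0.045, 0.999, -0.0]
contact_force: [1.1, -0.1, -0.5]
grip_width: 0.0296
finger_force: 59.2
```

Emit:
apply_moves:
  motion:
    - [[0, 0, -30], [0, 0, 0], 1]
    - [[0, 0, -30], [0, 0, 0], 1]
    - [[0, 0, -30], [0, 0, 0], 1]
    - [[0, 0, -30], [0, 0, 0], 1]
    - [[0, 0, -20], [0, 0, 0], 1]

```text
clock: 16.5
ee_pos: [0.5395, 0.1922, 0.2584]
orientation: [0.002, 0.045, 0.999, 0.001]
contact_force: [1.2, 0.7, -0.1]
grip_width: 0.0299
finger_force: 59.2
```

```bash
cat > st.py <<'E'
from h import *
s=status.sense();t=np.array(s["ee_pos"]);R=Rm(s["orientation"]);print(t.round(4),R.round(3).tolist(),s["grip_width"],s["finger_force"])
for c in("scene","top"):
    p=eyes.capture(c);w=cloud(p);im=p["img"].astype(int)
    red=(im[...,2]>im[...,1]+30)&(im[...,2]>im[...,0]+30)&(np.linalg.norm(w-t,axis=2)<.07)
    q=w[red]
    if len(q)>5:
        print(c,len(q),"rel TCP",np.round(np.percentile(q-t,[2,50,98],axis=0),4).tolist())
        v,u=np.nonzero(red);v0,u0=int(v.mean()),int(u.mean())
        cv2.imwrite(f"pics/g_{c}_{int(s['clock']*100)}.png",cv2.resize(p["img"][max(v0-40,0):v0+40,max(u0-50,0):u0+50],None,fx=6,fy=6,interpolation=cv2.INTER_CUBIC))
E
python3 st.py; ls pics
```

```text
[0.5395 0.1922 0.2584] [[-0.996, 0.09, 0.003], [0.09, 0.996, 0.002], [-0.003, 0.002, -1.0]] 0.029883351407628017 59.207616350613534
scene 23 rel TCP [[-0.0135, -0.0074, 0.0044], [-0.0117, 0.001, 0.0259], [-0.0048, 0.0134, 0.0289]]
g_scene_1650.png
s1.png
s_lev.png
scene0.png
scene_crop.png
t2.png
top0.png
top_crop.png
```

Emit:
apply_moves:
  motion:
    - [[-1, -15, 0], [0, 0, 0], 1]
    - [[-2, -28, 0], [0, 0, 0], 1]
    - [[-2, -28, 0], [0, 0, 0], 1]
    - [[-2, -28, 0], [0, 0, 0], 1]
    - [[-2, -28, 0], [0, 0, 0], 1]

```text
clock: 17.02
ee_pos: [0.5348, 0.0621, 0.2534]
orientation: [-0.001, 0.045, 0.999, -0.001]
contact_force: [0.9, 0.5, 0.9]
grip_width: 0.03
finger_force: 59.2
```

Emit:
apply_moves:
  motion:
    - [[-2, -28, 0], [0, 0, 0], 1]
    - [[-2, -28, 0], [0, 0, 0], 1]
    - [[-2, -28, 0], [0, 0, 0], 1]
    - [[-2, -28, 0], [0, 0, 0], 1]
    - [[-2, -28, 0], [0, 0, 0], 1]

```text
clock: 17.43
ee_pos: [0.5318, -0.0779, 0.2534]
orientation: [-0.001, 0.045, 0.999, -0.0]
contact_force: [0.1, -0.8, 0.5]
grip_width: 0.0299
finger_force: 59.2
```

Emit:
apply_moves:
  motion:
    - [[-2, -28, 0], [0, 0, 0], 1]
    - [[-2, -28, 0], [0, 0, 0], 1]
    - [[-2, -28, 0], [0, 0, 0], 1]
    - [[-2, -28, 0], [0, 0, 0], 1]
    - [[-2, -28, 0], [0, 0, 0], 1]

```text
clock: 17.85
ee_pos: [0.529, -0.2179, 0.2533]
orientation: [-0.002, 0.045, 0.999, 0.0]
contact_force: [1.1, -0.0, 0.2]
grip_width: 0.0298
finger_force: 59.2
```

Emit:
apply_moves:
  motion:
    - [[-2, -20, 0], [0, 0, 0], 1]
    - [[-2, -16, 0], [0, 0, 0], 1]
    - [[0, -8, 0], [0, 0, 0], 1]
    - [[0, 0, 0], [0, 0, 0], 1]
    - [[0, 0, 0], [0, 0, 0], 1]

```text
clock: 18.27
ee_pos: [0.5303, -0.2597, 0.2539]
orientation: [-0.001, 0.045, 0.999, 0.0]
contact_force: [-0.6, -0.1, -0.9]
grip_width: 0.0299
finger_force: 59.2
```

```bash
python3 st.py; python3 - <<'E'
from h import *
s=status.sense();R=Rm(s["orientation"])
print("tool delta mm",np.round(1000*R.T@(np.array([.5329,-.2605,.178])-s["ee_pos"]),1))
from scipy.optimize import least_squares
for c in("scene","top"):
    p=eyes.capture(c);w=cloud(p)
    m=(abs(w[...,2]-.164)<.006)&(abs(w[...,0]-.534)<.03)&(abs(w[...,1]+.2608)<.03);q=w[m]
    if len(q)>20:
        f=least_squares(lambda a:np.hypot(q[:,0]-a[0],q[:,1]-a[1])-.0183,[.534,-.261],loss="soft_l1",f_scale=.002);print(c,len(q),f.x.round(4),np.percentile(q[:,2],[50,95]).round(4))
E
ls pics
```

```text
[ 0.5303 -0.2597  0.2539] [[-0.996, 0.09, -0.002], [0.09, 0.996, 0.001], [0.002, 0.001, -1.0]] 0.029920166475924555 59.22624591272324
scene 117 rel TCP [[-0.0144, -0.0101, 0.0051], [-0.009, -0.0009, 0.0252], [0.0109, 0.0147, 0.0299]]
tool delta mm [-2.  -2.  76.3]
scene 231 [ 0.5327 -0.2611] [0.164  0.1673]
top 107 [ 0.5335 -0.2599] [0.1643 0.1675]
g_scene_1650.png
g_scene_1826.png
s1.png
s_lev.png
scene0.png
scene_crop.png
t2.png
top0.png
top_crop.png
```

Emit:
apply_moves:
  motion:
    - [[-2, -0.5, 10], [0, 0, 0], 1]
    - [[0, 0, 15], [0, 0, 0], 1]
    - [[0, 0, 15], [0, 0, 0], 1]
    - [[0, 0, 10], [0, 0, 0], 1]
    - [[0, 0, 7], [0, 0, 0], 1]

```text
clock: 18.88
ee_pos: [0.5326, -0.2599, 0.1961]
orientation: [-0.001, 0.045, 0.999, 0.0]
contact_force: [0.3, 0.4, -0.5]
grip_width: 0.0295
finger_force: 59.2
```

Emit:
apply_moves:
  motion:
    - [[0, 0, 5], [0, 0, 0], 1]
    - [[0, 0, 0], [0, 0, 0], 1]
    - [[0, 0, 0], [0, 0, 0], 1]
    - [[0, 0, 0], [0, 0, 0], 1]

```text
clock: 19.22
ee_pos: [0.5336, -0.261, 0.1935]
orientation: [0.001, 0.045, 0.999, -0.0]
contact_force: [-0.1, -0.4, -0.2]
grip_width: 0.0295
finger_force: 59.2
```

```bash
python3 st.py; ls pics|grep g_
```

```text
[ 0.5336 -0.261   0.1935] [[-0.996, 0.09, 0.001], [0.09, 0.996, -0.001], [-0.001, -0.0, -1.0]] 0.029534072314988998 59.222152386792004
scene 93 rel TCP [[-0.0141, -0.0093, 0.0079], [-0.0097, -0.0004, 0.0255], [0.0102, 0.0148, 0.0288]]
g_scene_1650.png
g_scene_1826.png
g_scene_1921.png
```

Emit:
apply_moves:
  motion:
    - [[1, 0.3, 5], [0, 0, 0], 1]
    - [[0, 0, 5], [0, 0, 0], 1]
    - [[0, 0, 3], [0, 0, 0], 1]
    - [[0, 0, 3], [0, 0, 0], 1]
    - [[0, 0, 0], [0, 0, 0], 1]

```text
clock: 19.73
ee_pos: [0.5317, -0.2601, 0.1759]
orientation: [-0.001, 0.045, 0.999, 0.0]
contact_force: [-0.2, 0.3, -0.1]
grip_width: 0.0299
finger_force: 59.2
```

Emit:
apply_moves:
  motion:
    - [[0, 0, 0], [0, 0, 0], 1]
    - [[0, 0, 0], [0, 0, 0], 1]
    - [[0, 0, 0], [0, 0, 0], 1]

```text
clock: 19.98
ee_pos: [0.5323, -0.2604, 0.177]
orientation: [0.0, 0.045, 0.999, -0.0]
contact_force: [0.5, 0.7, -0.4]
grip_width: 0.0297
finger_force: 59.2
```

```bash
rm pics/g_*; python3 st.py; mv pics/g_scene* pics/fin.png
```

```text
[ 0.5323 -0.2604  0.177 ] [[-0.996, 0.09, 0.0], [0.09, 0.996, -0.0], [-0.0, -0.0, -1.0]] 0.029695090695179407 59.22221495769918
scene 88 rel TCP [[-0.0144, -0.0125, 0.0057], [-0.0097, -0.0, 0.0256], [0.0026, 0.0137, 0.033]]
```

View pics/fin.png

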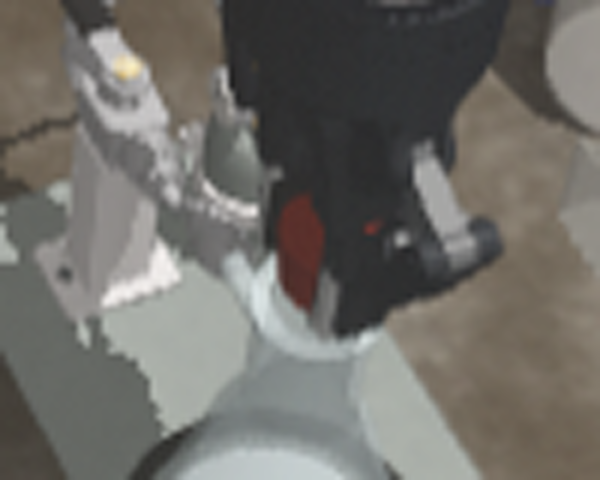

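The red stopper at (300,255) is held upright between the fingers, just above the rim and centred over the neck. The rim is clear and the lever is untouched, so I hand in.

```bash
python3 -c "
from h import *
print(order.close_job())"
```

```text
the job is handed in; nothing more can be done
None
```

The lever was swung to its stop, in line with its tube. The 33 mm stopper is held narrow end down, upright and centred about 1 cm above the flask mouth; the job is handed in at about 20 s, no verdict shown.

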